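# Shade row on the ink ledge

## Task

The white and the black ink jar already stand at the two ends of the jar ledge. Fill the row between them with the four violet jars, each standing upright in the middle of its own cork pad, so that the shades run from the palest violet next to the white to the darkest next to the black. They are glass: set them down rather than drop them, tip none over, leave the white and the black jar where they are, and let go of everything at the end.

Things in the scene. Friction and masses are not known exactly. Their poses are not given: they have to be found in the camera images.
- jar_palest_mid (a point): Ink jar standing upright: straight round body 46 mm in diameter, 70 mm high in all (the top 15 mm is a grey screw cap 37 mm wide with a round swatch of the ink on it), about 140 g; body and swatch are the palest of the four violets, a light lilac. Point on its axis half-way up, 35 mm above its foot; z up its axis.
- jar_light_mid (a point): Ink jar standing upright: straight round body 46 mm in diameter, 70 mm high in all (the top 15 mm is a grey screw cap 37 mm wide with a round swatch of the ink on it), about 140 g; body and swatch are light violet, the second palest of the four. Point on its axis half-way up, 35 mm above its foot; z up its axis.
- jar_deep_mid (a point): Ink jar standing upright: straight round body 46 mm in diameter, 70 mm high in all (the top 15 mm is a grey screw cap 37 mm wide with a round swatch of the ink on it), about 140 g; body and swatch are deep violet, the second darkest of the four. Point on its axis half-way up, 35 mm above its foot; z up its axis.
- jar_darkest_mid (a point): Ink jar standing upright: straight round body 46 mm in diameter, 70 mm high in all (the top 15 mm is a grey screw cap 37 mm wide with a round swatch of the ink on it), about 140 g; body and swatch are the darkest of the four violets, nearly aubergine. Point on its axis half-way up, 35 mm above its foot; z up its axis.
- jar_white_mid (a point): Ink jar standing upright: straight round body 46 mm in diameter, 70 mm high in all (the top 15 mm is a grey screw cap 37 mm wide with a round swatch of the ink on it), about 140 g; body and swatch are white. Point on its axis half-way up, 35 mm above its foot; z up its axis. It stands on the cork pad at one end of the ledge, left or right, and stays there.
- jar_black_mid (a point): Ink jar standing upright: straight round body 46 mm in diameter, 70 mm high in all (the top 15 mm is a grey screw cap 37 mm wide with a round swatch of the ink on it), about 140 g; body and swatch are black. Point on its axis half-way up, 35 mm above its foot; z up its axis. It stands on the cork pad at the other end of the ledge and stays there.
- pad_a_top (a point): One of four empty cork pads (64 mm wide, 2 mm thick) on a fixed white ledge (86 x 470 mm, 15 mm thick, metal lip 6 mm above the pads along the far edge). Six pads in a straight row, 75 mm apart; the end ones carry the white and black jars. Letters say nothing of the order in the row. Point: centre of the pad's top face, 17 mm above the table; x across the ledge, away from the robot; y along the row.
- pad_b_top (a point): One of four empty cork pads (64 mm wide, 2 mm thick) on a fixed white ledge (86 x 470 mm, 15 mm thick, metal lip 6 mm above the pads along the far edge). Six pads in a straight row, 75 mm apart; the end ones carry the white and black jars. Letters say nothing of the order in the row. Point: centre of the pad's top face, 17 mm above the table; x across the ledge, away from the robot; y along the row.
- pad_c_top (a point): One of four empty cork pads (64 mm wide, 2 mm thick) on a fixed white ledge (86 x 470 mm, 15 mm thick, metal lip 6 mm above the pads along the far edge). Six pads in a straight row, 75 mm apart; the end ones carry the white and black jars. Letters say nothing of the order in the row. Point: centre of the pad's top face, 17 mm above the table; x across the ledge, away from the robot; y along the row.
- pad_d_top (a point): One of four empty cork pads (64 mm wide, 2 mm thick) on a fixed white ledge (86 x 470 mm, 15 mm thick, metal lip 6 mm above the pads along the far edge). Six pads in a straight row, 75 mm apart; the end ones carry the white and black jars. Letters say nothing of the order in the row. Point: centre of the pad's top face, 17 mm above the table; x across the ledge, away from the robot; y along the row.

How it is judged:
By the outcome, as a careful person would: the job done as asked, in the order asked, and still so for the second after the job is handed in, with the robot touching nothing.
It also fails if it takes over 90 s, if anything falls off the work surface, if the arm or the gripper's body presses on something with over 40 N, if the wrist force passes 120 N, or if a joint passes its speed limit or range.

## Robot

A 7-joint arm with a two-finger parallel gripper is mounted at the origin on the work surface. World frame = base frame: x ahead of the robot, y to its left, z up, the work surface at z = 0. Lengths are in m, angles in rad, forces in N, time in s.
With the tool pointing down it reaches from about 0.425 to 0.875 m from the base axis. Payload 4.7 kg.
Tool frame: the origin (TCP) lies midway between the tips of the shut fingers; the grasp point (between the pads) lies 19 mm behind it; z points along the fingers, x is the direction in which the jaws open and shut, and the axes are right-handed (so a half turn about z gives the same grasp; the last joint's range is limited). The gripper opens to 85 mm and grips with 20 to 120 N. Pads are 22 mm wide; open, the fingers measure 114 mm over their backs; the gripper's body (76 mm by 85 mm) begins 54 mm behind the grasp point. The pads swing forward as they close: fully open they stand 13 mm farther back than shut.
Start: joints at [1.225, 0.321, -0.07, 1.45, 0.023, 1.371, -0.057], TCP at [0.229, -0.608, 0.206] pointing down, gripper open.
Joint ranges: [-2.86, 2.86], [-0.3, 2.09], [-1.38, 1.24], [0.06, 2.45], [-1.56, 4.7], [0.09, 2.05], [-2.69, 2.69]. Speed limits (rad/s): [2.57, 2.57, 3.14, 3.14, 3.14, 3.14, 3.14].

## Interface

Orientations are given as a unit quaternion [x, y, z, w].
In Python, from bench import monitor, viewer, order gives the robot as it stands. The module is installed in compiled form; this text tells all that it offers.
- The arm moves only by the tool jog_arm, never from a script. Its arguments are lists of equal length, an entry for each row: "linear": the shift along the tool's x, y, z in cm, a list of three; "twist": the turn about the tool's z in rad; "grip": the gripper's target within -1 to 1 (shut at 1, half-way at 0, fully open at -1). In form: {"linear": [[dx, dy, dz], ...], "twist": [twist, ...], "grip": [grip, ...]}. A call has 1 to 12 rows; each row is the pose to reach, as a shift and turn from the pose commanded when the call began, along the tool's axes at that moment; what a row does not reach only later rows make up. A row lasts 1/12 s, in which the tool goes at most 41.7 mm and 7.16 degrees, less where a joint would pass 70% of its speed; a pose out of reach is approached as far as the arm can. A call with a gripper value outside its range is refused whole. The fingers move at their own pace and stop on an object; "squeeze" is the grip in N (left out, the last holds). Time passes only in rows, so rows that repeat a pose let the fingers close. It gives the time, the measured TCP pose, the force and the opening at its end, in the units of the state.
- monitor.get_obs(): the state, without advancing time (a new reading comes with each control period).
- viewer.snapshot(name): name is "side" or "top" or "wrist"; returns (picture, depth): 420x560x3 uint8, red, green, blue; 420x560 float32, m along the optical axis (not along the pixel's ray), 0 where there is no reading.
- viewer.calibration(name): a dict with "intrinsics" (3x3 intrinsics, pixels), "R" (3x3) and "t" (3): a world point X has camera coordinates R X + t; the wrist camera has in their place "T_tool_cam" (4x4, takes a point from camera to tool coordinates, whose origin is the TCP and whose axes are the tool frame's). Camera axes: x right, y down, z forward; pixel columns grow to the right and rows downward; lengths in m; the calibration is good to about 2 mm. The wrist camera is an equidistant fisheye: a pixel r from the principal point sees the ray r / f radians off the axis. A picture is of the moment at which its call begins: read the wrist's pose just before it. calibration takes no time and is no camera call.
- order.hand_in(): hands the job in, once; it reports no verdict.
The state is a dict: "time_s": time; "q": joint angles; "qd": joint speeds; "effort": joint torques, N m; "tool_pos": TCP position; "tcp_rot": TCP orientation; "contact_force": force on the tool from outside, world axes, zero at the start; "ft_torque": the same for the moment, N m; "gripper_width": finger opening in m.
Only numpy, scipy, OpenCV 4.12 (cv2) and the standard library are available. Lean on these libraries where they do the work, as an engineer would, in place of code of your own. Each camera call takes 0.05 s, during which the arm holds its last target.

## Working session

There is one attempt and no reset: what is moved stays moved. The work goes in short steps, Python scripts to look and compute and a tool call to move; the robot and the scene stay as the last step left them, time stands still between calls to the robot, and variables do not carry over. Pictures are saved under pics/ and viewed, and the job is handed in when it is done.

Besides the shell and the picture viewer there is one more tool, called as name(argument=value, ...) on one line, values as JSON. jog_arm: Moves the arm, as the interface text tells. Its arguments: {"type":"object","properties":{"linear":{"type":"array","items":{"type":"array","items":{"type":"number"}}},"twist":{"type":"array","items":{"type":"number"}},"grip":{"type":"array","items":{"type":"number"}},"squeeze":{"type":"number"}},"required":["linear","twist","grip"]}

```bash
mkdir -p pics; cat > h.py <<'E'
import numpy as np,cv2
from bench import monitor,viewer,order
def snap(n,tag):
    o=monitor.get_obs(); p,d=viewer.snapshot(n); cv2.imwrite(f'pics/{tag}.png',p[:,:,::-1]); np.savez(f'pics/{tag}.npz',p=p,d=d,pos=o['tool_pos'],rot=o['tcp_rot']); return p,d,o
def world(n,u,v,z):  # z depth
    c=viewer.calibration(n);K=np.array(c['intrinsics']);R=np.array(c['R']);t=np.array(c['t'])
    X=np.linalg.inv(K)@np.array([u,v,1.])*z
    return R.T@(X-t)
def plane(n,u,v,h):
    c=viewer.calibration(n);K=np.array(c['intrinsics']);R=np.array(c['R']);t=np.array(c['t'])
    C=-R.T@t; r=R.T@np.linalg.inv(K)@np.array([u,v,1.]); return C+r*(h-C[2])/r[2]
E
python3 - <<'E'
from h import *
for n in ('top','side'):
    snap(n,n+'0'); c=viewer.calibration(n); print(n,c)
o=monitor.get_obs(); print(o)
E
```

```text
top {'intrinsics': array([[488.41025947,   0.        , 267.88728915],
       [  0.        , 488.41025947, 210.90531272],
       [  0.        ,   0.        ,   1.        ]]), 'R': array([[ 0.01272151, -0.99901921,  0.04241193],
       [-0.99744444, -0.01566084, -0.06970884],
       [ 0.07030468, -0.04141674, -0.99666539]]), 't': array([-0.03160966,  0.58514643,  0.86470558])}
side {'intrinsics': array([[479.22253166,   0.        , 285.45729657],
       [  0.        , 479.22253166, 205.67562204],
       [  0.        ,   0.        ,   1.        ]]), 'R': array([[ 0.71053221, -0.7033828 , -0.01991535],
       [-0.41439846, -0.39540142, -0.81971436],
       [ 0.56869842,  0.59068634, -0.57242619]]), 't': array([-0.39001669,  0.28297356,  0.60508269])}
{'time_s': 0.1, 'q': array([ 1.22508191,  0.32173861, -0.0700659 ,  1.45154867,  0.02257315,
        1.37078516, -0.05684481]), 'qd': array([ 5.23138786e-04, -6.03265229e-05,  1.37582067e-04, -1.82321652e-03,
       -9.70719118e-04, -9.49941002e-04,  4.94058147e-04]), 'effort': array([-1.19351330e-04, -4.94875574e+01, -3.83883622e-01, -3.15212345e+01,
        1.31080498e-02,  7.49641360e-03,  1.04542423e-05]), 'tool_pos': array([ 0.22863509, -0.60790964,  0.20494158]), 'tcp_rot': array([ 8.22239464e-01, -5.69141061e-01, -7.16136720e-04, -4.51905094e-04]), 'contact_force': array([-0.31740493,  0.01290571,  0.14721644]), 'ft_torque': array([ 0.01104984, -0.02686006, -0.02694694]), 'gripper_width': 0.0853768096051986}
```

View pics/top0.png

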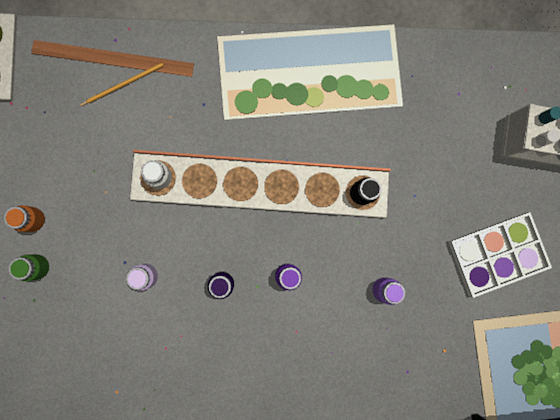

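View pics/side0.png

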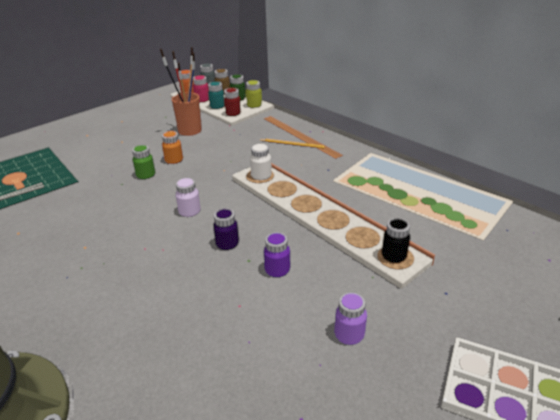

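The top view shows the white jar at (155,174) and the black jar at (368,190). The pads between them are at (199,181), (240,184), (281,187) and (321,190). The violet swatches are: palest (139,278), darkest (220,286), deep (289,277), light (393,292). Next I'll measure from enlarged crops.

```bash
python3 - <<'E'
from h import *
im=cv2.imread('pics/top0.png')
a=cv2.resize(im[145:225,125:395],None,fx=2.96,fy=2.96,interpolation=cv2.INTER_CUBIC)
b=cv2.resize(im[250:310,110:420],None,fx=2.58,fy=2.58,interpolation=cv2.INTER_CUBIC)
cv2.imwrite('pics/c1.png',a); cv2.imwrite('pics/c2.png',b)
# pads by cork colour
p=np.load('pics/top0.npz'); 
hsv=cv2.cvtColor(im,cv2.COLOR_BGR2HSV)
m=cv2.inRange(hsv,(5,70,60),(20,200,220)); m=cv2.morphologyEx(m,cv2.MORPH_CLOSE,np.ones((5,5)))
for c in cv2.findContours(m[150:215,180:345],cv2.RETR_EXTERNAL,cv2.CHAIN_APPROX_NONE)[0]:
    if cv2.contourArea(c)>300:
        (u,v),(w,h),_=cv2.minAreaRect(c); M=cv2.moments(c); uc,vc=M['m10']/M['m00']+180,M['m01']/M['m00']+150
        print('pad',uc,vc,w,h,plane('top',uc,vc,.017).round(4))
g=cv2.cvtColor(im,cv2.COLOR_BGR2HSV)
for n,(u,v) in dict(pale=(139,278),darkest=(220,286),deep=(289,277),light=(393,292),white=(153,172),black=(369,189)).items():
    print(n,plane('top',u,v,.07).round(4), p['d'][v,u], world('top',u,v,p['d'][v,u]).round(4), im[v,u])
E
```

```text
pad 321.9037800687285 189.4610538373425 33.23401641845703 33.23401641845703 [ 0.6269 -0.1222  0.017 ]
pad 281.21614434947764 186.4750237416904 33.0 33.0 [ 0.631  -0.0473  0.017 ]
pad 240.15707298720844 183.47328818660645 33.0 34.0 [0.6352 0.0278 0.017 ]
pad 199.03443141634096 180.5680253117439 34.0 34.0 [0.6392 0.1026 0.017 ]
pad 260.95324675324673 160.04285714285714 164.58612060546875 3.3980977535247803 [ 0.6791 -0.0095  0.017 ]
pale [0.4658 0.1938 0.07  ] 0.81829387 [0.4659 0.1935 0.0714] [224 191 213]
darkest [0.4538 0.058  0.07  ] 0.8221523 [0.454  0.0579 0.0723] [81 34 60]
deep [ 0.47   -0.0586  0.07  ] 0.8287541 [ 0.4701 -0.0585  0.0717] [181  83 132]
light [ 0.4463 -0.2374  0.07  ] 0.8335238 [ 0.4465 -0.2366  0.0726] [218 126 171]
white [0.6455 0.1757 0.07  ] 0.8135137 [0.6427 0.1719 0.0896] [224 227 227]
black [ 0.6229 -0.1962  0.07  ] 0.8264545 [ 0.6205 -0.1912  0.0901] [48 54 52]
```

View pics/c1.png

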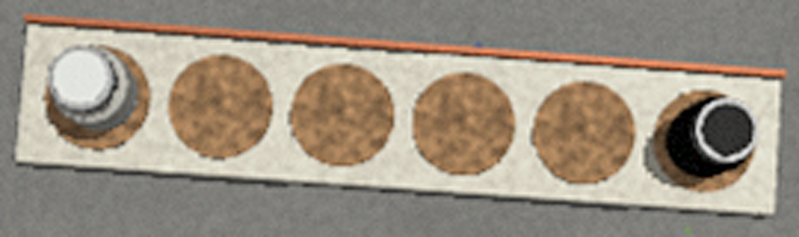

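View pics/c2.png

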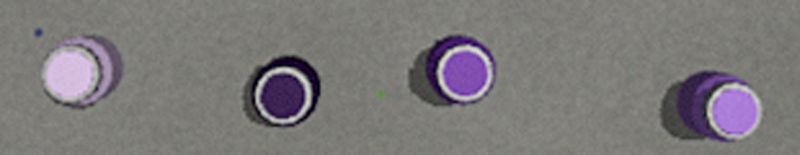

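```bash
cat >> h.py <<'E'
from scipy.spatial.transform import Rotation as Ro
def go(*targets,yaw=-0.0545):
    o=monitor.get_obs(); R=Ro.from_quat(o['tcp_rot']).as_matrix()
    y=np.arctan2(R[1,0],R[0,0]); tw=-(yaw-y); tw=(tw+np.pi)%(2*np.pi)-np.pi
    print('t',round(o['time_s'],2),'pos',np.round(o['tool_pos'],4),'z-axis',R[:,2].round(4),'twist',round(tw,4),'w',round(o['gripper_width'],4),'F',o['contact_force'].round(1))
    for T in targets: print(T,'->cm',(R.T@(np.array(T)-o['tool_pos'])*100).round(2))
E
python3 -c "
from h import *
go((.446,-.237,.16))"
```

```text
t 0.1 pos [ 0.2286 -0.6079  0.2049] z-axis [-7.0e-04  1.6e-03 -1.0e+00] twist -1.1564 w 0.0854 F [-0.3  0.   0.1]
(0.446, -0.237, 0.16) ->cm [-27.05 -33.41   4.54]
```

jog_arm(linear=[[-27,-33.4,4.5],[-27,-33.4,4.5],[-27,-33.4,4.5],[-27,-33.4,4.5],[-27,-33.4,4.5],[-27,-33.4,4.5],[-27,-33.4,4.5],[-27,-33.4,4.5],[-27,-33.4,4.5],[-27,-33.4,4.5],[-27,-33.4,4.5],[-27,-33.4,4.5]], twist=[-1.156,-1.156,-1.156,-1.156,-1.156,-1.156,-1.156,-1.156,-1.156,-1.156,-1.156,-1.156], grip=[-1,-1,-1,-1,-1,-1,-1,-1,-1,-1,-1,-1], squeeze=30)

```text
time_s: 1.1
tool_pos: [0.4485, -0.2325, 0.1604]
tcp_rot: [1.0, -0.023, -0.0, -0.001]
contact_force: [1.1, -0.5, 0.1]
gripper_width: 0.0857
```

```bash
python3 -c "
from h import *
go((.446,-.237,.16))"
```

```text
t 1.1 pos [ 0.4485 -0.2325  0.1604] z-axis [-0.     0.002 -1.   ] twist 0.0084 w 0.0857 F [ 1.1 -0.5  0.1]
(0.446, -0.237, 0.16) ->cm [-0.23  0.46  0.03]
```

jog_arm(linear=[[0,0,0],[0,0,0],[0,0,0]], twist=[0,0,0], grip=[-1,-1,-1])

```text
time_s: 1.35
tool_pos: [0.4454, -0.2398, 0.1608]
tcp_rot: [1.0, -0.029, -0.0, 0.0]
contact_force: [-0.1, -0.6, -0.3]
gripper_width: 0.0854
```

```bash
cat >> h.py <<'E'
def wplane(u,v,h,o):
    c=viewer.calibration('wrist');K=np.array(c['intrinsics']);T=np.array(c['T_tool_cam'])
    dx,dy=u-K[0,2],v-K[1,2]; r=np.hypot(dx,dy); th=r/K[0,0]
    ray=np.array([np.sin(th)*dx/r,np.sin(th)*dy/r,np.cos(th)])
    R=Ro.from_quat(o['rot']).as_matrix(); C=R@T[:3,3]+o['pos']; d=R@T[:3,:3]@ray
    return C+d*(h-C[2])/d[2]
E
python3 -c "
from h import *
go((.446,-.237,.16))
snap('wrist','w0'); print(viewer.calibration('wrist'))"
```

```text
t 1.35 pos [ 0.4454 -0.2398  0.1608] z-axis [-5.e-04 -4.e-04 -1.e+00] twist -0.0035 w 0.0854 F [-0.1 -0.6 -0.3]
(0.446, -0.237, 0.16) ->cm [ 0.04 -0.29  0.08]
{'intrinsics': array([[325.1922621 ,   0.        , 280.89984831],
       [  0.        , 325.1922621 , 210.55634381],
       [  0.        ,   0.        ,   1.        ]]), 'T_tool_cam': array([[ 9.99999920e-01,  2.31259496e-04, -3.26633751e-04,
        -5.66225092e-04],
       [-1.21623420e-04,  9.53153562e-01,  3.02486813e-01,
        -7.71030040e-02],
       [ 3.81285071e-04, -3.02486749e-01,  9.53153514e-01,
        -1.68075410e-01],
       [ 0.00000000e+00,  0.00000000e+00,  0.00000000e+00,
         1.00000000e+00]])}
```

View pics/w0.png

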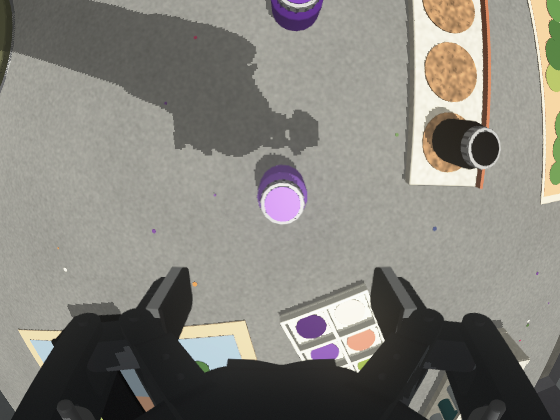

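The wrist view shows the light jar's swatch at (282,204), the nearest pad at (451,72), the next pad near (448,9) and the black cap at (480,148).

```bash
python3 -c "
from h import *
o=np.load('pics/w0.npz')
print(wplane(282,204,.07,o),wplane(450.5,71.5,.017,o),wplane(480.5,148,.087,o),plane('top',369,189,.087))
go((.446,-.237,.16))"
```

```text
[ 0.44565815 -0.23921033  0.07      ] [ 0.62589902 -0.12213867  0.017     ] [ 0.6169967  -0.19362413  0.087     ] [ 0.62088226 -0.19195609  0.087     ]
t 1.4 pos [ 0.4455 -0.2398  0.1608] z-axis [-3.e-04 -3.e-04 -1.e+00] twist -0.0036 w 0.0851 F [-0.7 -0.8 -0.4]
(0.446, -0.237, 0.16) ->cm [ 0.03 -0.28  0.08]
```

jog_arm(linear=[[0,-0.1,3],[0,-0.1,6],[0,-0.1,9],[0,-0.1,12],[0,-0.1,13.5],[0,-0.1,14.3],[0,-0.1,14.3],[0,-0.1,14.3],[0,-0.1,14.3],[0,-0.1,14.3],[0,-0.1,14.3],[0,-0.1,14.3]], twist=[0,0,0,0,0,0,0,0,0,0,0,0], grip=[-1,-1,-1,-1,-1,-1,-1,-1,0.5,0.5,0.5,0.5])

```text
time_s: 2.4
tool_pos: [0.4467, -0.2376, 0.0192]
tcp_rot: [1.0, -0.028, 0.0, 0.001]
contact_force: [-1.5, 1.2, 9.3]
gripper_width: 0.0417
```

jog_arm(linear=[[0,0,0],[0,0,0],[0,0,0]], twist=[0,0,0], grip=[0.5,0.5,0.5])

```text
time_s: 2.65
tool_pos: [0.4467, -0.2376, 0.0193]
tcp_rot: [1.0, -0.028, 0.0, 0.001]
contact_force: [-2.2, 0.6, 6.5]
gripper_width: 0.0414
```

```bash
python3 -c "
from h import *
go((.446,-.237,.16))"
```

```text
t 2.65 pos [ 0.4467 -0.2376  0.0193] z-axis [ 4.0e-04 -1.4e-03 -1.0e+00] twist -0.0006 w 0.0414 F [-2.2  0.6  6.5]
(0.446, -0.237, 0.16) ->cm [ -0.07  -0.04 -14.07]
```

```bash
python3 -c "
from h import *
snap('wrist','w1');snap('side','s1');im=cv2.imread('pics/s1.png');cv2.imwrite('pics/s1c.png',cv2.resize(im[200:420,220:500],None,fx=2.7,fy=2.7))"
```

```text
(no output)
```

View pics/s1c.png

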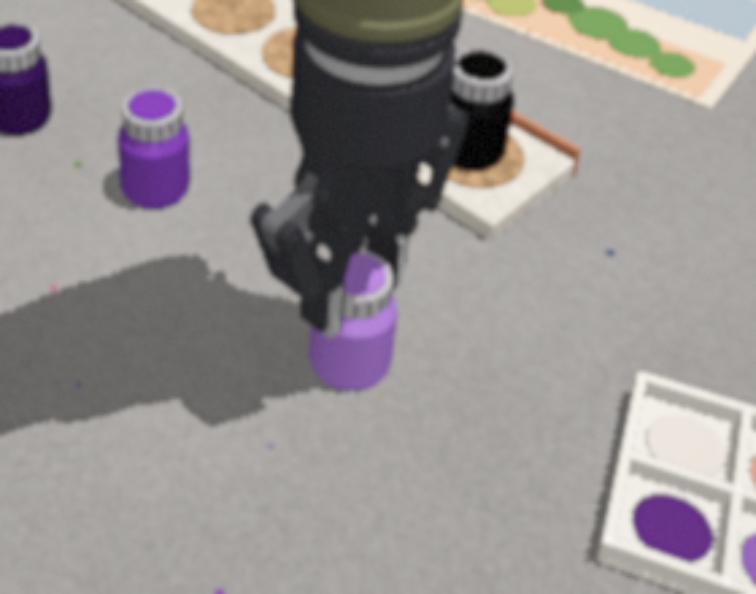

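View pics/w1.png

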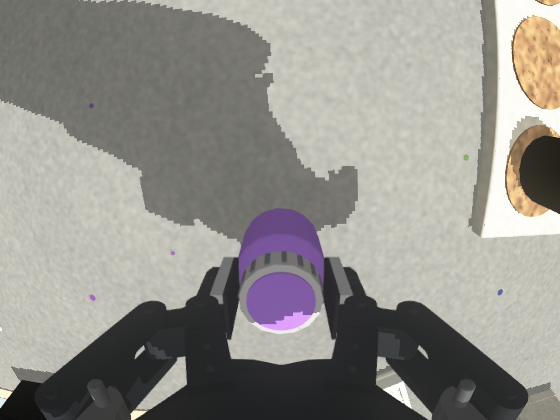

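```bash
python3 -c "
from h import *
o=np.load('pics/s1.npz');d=o['d'];p=o['p']
for u in (340,343,346):
  for v in range(308,328,2):
    print(u,v,p[v,u],world('side',u,v,d[v,u]).round(3))
for v in range(290,346,4): print(355,v,p[v,355],world('side',355,v,d[v,355]).round(3))
im=cv2.imread('pics/s1.png');cv2.imwrite('pics/s1d.png',cv2.resize(im[270:350,300:400],None,fx=7,fy=7,interpolation=cv2.INTER_CUBIC))
im=cv2.imread('pics/w1.png');cv2.imwrite('pics/w1d.png',cv2.resize(im[200:350,180:380],None,fx=4,fy=4,interpolation=cv2.INTER_CUBIC))
"
```

```text
340 308 [40 42 44] [ 0.415 -0.242  0.083]
340 310 [43 45 46] [ 0.416 -0.242  0.077]
340 312 [42 44 45] [ 0.416 -0.242  0.074]
340 314 [44 44 46] [ 0.416 -0.243  0.071]
340 316 [47 49 51] [ 0.416 -0.243  0.066]
340 318 [50 51 52] [ 0.417 -0.242  0.061]
340 320 [58 60 59] [ 0.418 -0.242  0.057]
340 322 [94 93 97] [ 0.421 -0.24   0.049]
340 324 [115  96 134] [ 0.424 -0.238  0.04 ]
340 326 [116  82 146] [ 0.424 -0.238  0.036]
343 308 [101 101 101] [ 0.42  -0.244  0.081]
343 310 [122 122 122] [ 0.419 -0.245  0.077]
343 312 [126 126 126] [ 0.42  -0.244  0.073]
343 314 [127 127 127] [ 0.421 -0.244  0.068]
343 316 [131 130 130] [ 0.42  -0.245  0.066]
343 318 [133 133 133] [ 0.419 -0.246  0.063]
343 320 [136 137 136] [ 0.42  -0.246  0.058]
343 322 [135 134 135] [ 0.419 -0.247  0.055]
343 324 [127 113 142] [ 0.424 -0.243  0.044]
343 326 [119  83 149] [ 0.426 -0.242  0.038]
346 308 [116 115 117] [ 0.423 -0.247  0.08 ]
346 310 [111 109 110] [ 0.424 -0.247  0.076]
346 312 [107 105 106] [ 0.425 -0.246  0.07 ]
346 314 [105 105 105] [ 0.424 -0.247  0.068]
346 316 [103 101 108] [ 0.424 -0.247  0.064]
[... 152 characters left out ...]
 176] [ 0.426 -0.247  0.045]
346 326 [123  86 154] [ 0.426 -0.247  0.041]
355 290 [83 82 82] [ 0.468 -0.227  0.068]
355 294 [120  98 140] [ 0.46  -0.234  0.071]
355 298 [117  82 148] [ 0.455 -0.238  0.069]
355 302 [119  83 149] [ 0.448 -0.243  0.071]
355 306 [134  94 168] [ 0.44  -0.249  0.073]
355 310 [186 182 187] [ 0.436 -0.253  0.07 ]
355 314 [135 133 133] [ 0.437 -0.253  0.062]
355 318 [162 126 194] [ 0.438 -0.253  0.053]
355 322 [181 134 216] [ 0.435 -0.256  0.049]
355 326 [134  95 167] [ 0.433 -0.257  0.044]
355 330 [132  94 165] [ 0.434 -0.257  0.035]
355 334 [135  97 167] [ 0.435 -0.258  0.026]
355 338 [134  95 168] [ 0.435 -0.258  0.017]
355 342 [131  92 165] [ 0.436 -0.258  0.008]
```

View pics/s1d.png

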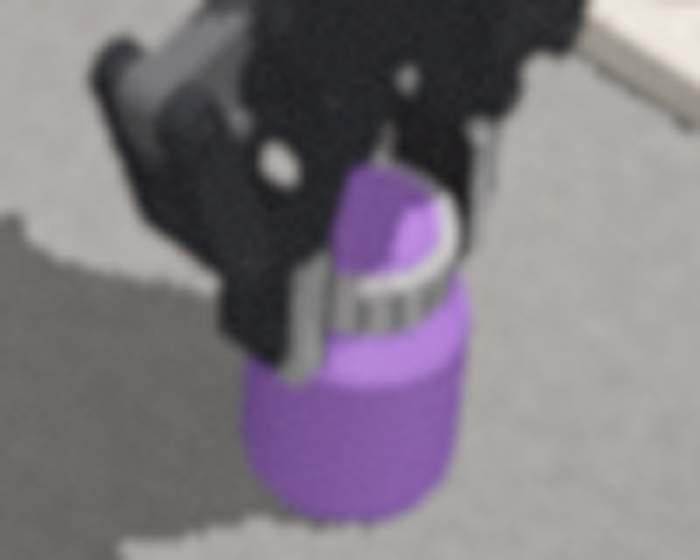

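View pics/w1d.png

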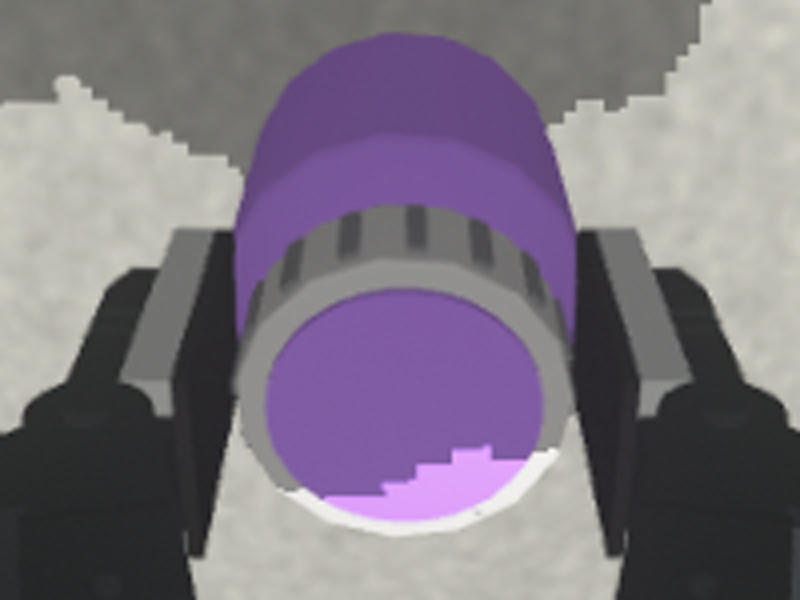

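```bash
python3 -c "
from h import *
def wd(o,u,v):
    c=viewer.calibration('wrist');K=np.array(c['intrinsics']);T=np.array(c['T_tool_cam'])
    dx,dy=u-K[0,2],v-K[1,2]; r=np.hypot(dx,dy)+1e-9; th=r/K[0,0]
    ray=np.array([np.tan(th)*dx/r,np.tan(th)*dy/r,1])*o['d'][int(v),int(u)]
    t=T[:3,:3]@ray+T[:3,3]; R=Ro.from_quat(o['rot']).as_matrix(); return t.round(4),(R@t+o['pos']).round(4)
o=np.load('pics/w1.npz')
for n,q in dict(swatch=(281,298),floor=(100,200),padtipL=(228,258),padtipR=(334,258),padbotL=(221,285),shoulder=(281,242)).items(): print(n,wd(o,*q))
o=np.load('pics/w0.npz')
for n,q in dict(swatch=(282,204),floor=(200,200),tipL=(178,270),tipR=(386,270)).items(): print(n,wd(o,*q))
"
```

```text
swatch (array([-0.0006, -0.0016, -0.0519]), array([ 0.4463, -0.2359,  0.0712]))
floor (array([-0.1215, -0.025 ,  0.0193]), array([ 0.3268, -0.206 , -0.    ]))
padtipL (array([-0.0253, -0.0109, -0.0325]), array([ 0.4221, -0.2254,  0.0518]))
padtipR (array([ 0.0239, -0.0115, -0.0339]), array([ 0.4712, -0.2274,  0.0532]))
padbotL (array([-0.0244, -0.0109, -0.0574]), array([ 0.423 , -0.2253,  0.0767]))
shoulder (array([-0.0006, -0.0184, -0.0308]), array([ 0.4472, -0.2191,  0.0502]))
swatch (array([ 0.0003, -0.0006,  0.091 ]), array([ 0.4457, -0.2393,  0.0697]))
floor (array([-0.0874,  0.0153,  0.1605]), array([ 0.3572, -0.2501,  0.0004]))
tipL (array([-0.0462, -0.0103, -0.0448]), array([ 0.3999, -0.2268,  0.2056]))
tipR (array([ 0.0454, -0.0113, -0.0466]), array([ 0.4914, -0.2312,  0.2073]))
```

```bash
python3 -c "
from h import *
o=np.load('pics/s1.npz');d=o['d'];p=o['p']
R=Ro.from_quat(o['rot']).as_matrix()
for u in (352,358,364,372,380):
  print('col',u)
  for v in range(226,306,6):
    w=world('side',u,v,d[v,u]); print(v,p[v,u],(R.T@(w-o['pos'])).round(3))
im=cv2.imread('pics/s1.png');cv2.imwrite('pics/s1e.png',np.clip(cv2.resize(im[200:330,300:420],None,fx=4.6,fy=4.6,interpolation=cv2.INTER_CUBIC).astype(float)*2.2,0,255))
"
```

```text
col 352
226 [134 133 135] [-0.028  0.015 -0.206]
232 [41 40 44] [-0.03   0.017 -0.199]
238 [39 40 45] [-0.032  0.019 -0.193]
244 [40 39 45] [-0.032  0.02  -0.184]
250 [41 44 47] [-0.031  0.02  -0.174]
256 [42 44 47] [-0.031  0.02  -0.165]
262 [40 41 44] [-0.018  0.01  -0.14 ]
268 [42 43 47] [-0.019  0.012 -0.132]
274 [40 43 45] [-0.019  0.013 -0.123]
280 [38 39 43] [-0.022  0.016 -0.116]
286 [36 37 40] [-0.022  0.017 -0.106]
292 [62 56 70] [-0.02   0.016 -0.093]
298 [118  83 148] [ 0.004 -0.002 -0.052]
304 [116  81 146] [-0.005  0.006 -0.052]
col 358
226 [129 127 128] [-0.023  0.02  -0.206]
232 [52 51 53] [-0.024  0.021 -0.199]
238 [45 45 49] [-0.027  0.025 -0.193]
244 [43 43 47] [-0.028  0.026 -0.185]
250 [46 45 49] [-0.026  0.025 -0.175]
256 [44 43 47] [-0.026  0.026 -0.165]
262 [37 38 41] [-0.025  0.025 -0.155]
268 [42 40 44] [-0.015  0.018 -0.134]
274 [38 39 42] [-0.013  0.018 -0.123]
280 [112 111 111] [ 0.097 -0.067  0.019]
286 [31 30 33] [ 0.02  -0.006 -0.061]
292 [39 36 39] [ 0.021 -0.006 -0.049]
298 [117  80 148] [ 0.01   0.004 -0.051]
304 [188 138 224] [ 0.001  0.012 -0.052]
[... 1077 characters left out ...]
165] [ 0.072 -0.015  0.019]
col 380
226 [55 55 57] [ 0.003  0.032 -0.2  ]
232 [43 44 46] [-0.002  0.037 -0.196]
238 [45 47 50] [-0.     0.036 -0.185]
244 [46 45 49] [-0.     0.038 -0.177]
250 [44 47 48] [ 0.002  0.037 -0.166]
256 [39 39 44] [ 0.05   0.005 -0.107]
262 [74 71 69] [ 0.048  0.007 -0.099]
268 [43 42 46] [ 0.045  0.01  -0.092]
274 [49 51 53] [ 0.045  0.011 -0.081]
280 [173 170 167] [ 0.124 -0.042  0.019]
286 [174 170 167] [ 0.113 -0.032  0.019]
292 [175 172 169] [ 0.102 -0.023  0.019]
298 [172 170 166] [ 0.091 -0.015  0.019]
304 [172 169 166] [ 0.08  -0.006  0.018][ WARN:0@0.392] global loadsave.cpp:1063 imwrite_ Unsupported depth image for selected encoder is fallbacked to CV_8U.
```

View pics/s1e.png

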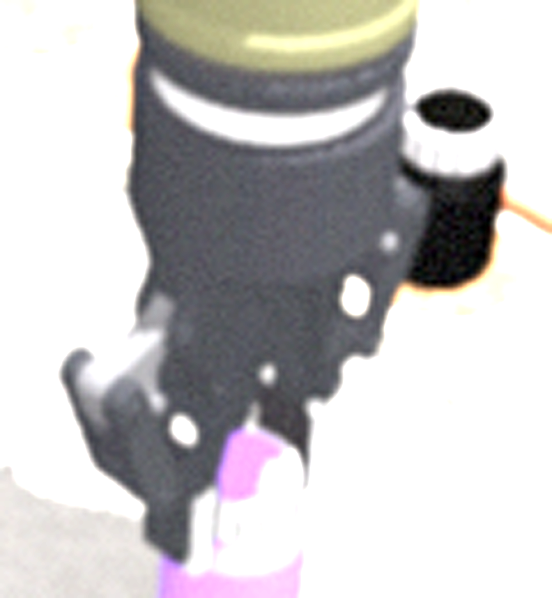

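The tool frame itself agrees with the images: the swatch is at z 0.071 and the floor at 0.000. The visible fingers and gripper body sit about 28 mm farther back than the stated TCP. That put the pads on the jar's shoulder, which is why the width read 41 mm. I'll open, go about 35 mm deeper and grip again.

jog_arm(linear=[[0,0,0],[0,0,0],[0,0,0],[0,0,0],[0,0,0.8],[0,0,1.6],[0,0,2.4],[0,0,3.2],[0,0,3.4],[0,0,3.4],[0,0,3.4],[0,0,3.4]], twist=[0,0,0,0,0,0,0,0,0,0,0,0], grip=[-1,-1,-1,-1,-1,-1,-1,-1,-1,-1,-1,-1])

```text
time_s: 3.75
tool_pos: [0.4468, -0.2372, -0.0158]
tcp_rot: [1.0, -0.027, 0.0, 0.0]
contact_force: [-0.0, -0.3, 0.3]
gripper_width: 0.0855
```

```bash
python3 -c "
from h import *
go((.446,-.237,.16))
snap('wrist','w2')"
```

```text
t 3.75 pos [ 0.4468 -0.2372 -0.0158] z-axis [ 5.e-04 -3.e-04 -1.e+00] twist -0.0004 w 0.0855 F [-0.  -0.3  0.3]
(0.446, -0.237, 0.16) ->cm [-7.000e-02 -1.000e-02 -1.758e+01]
```

View pics/w2.png

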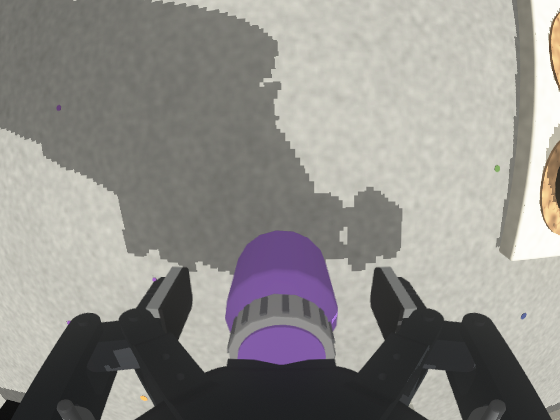

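No contact force, and the jar stands centred between the pads at (282,300). I'll grip and lift a little.

jog_arm(linear=[[0,0,0],[0,0,0],[0,0,0],[0,0,0],[0,0,0],[0,0,0],[0,0,-1],[0,0,-2.5],[0,0,-4],[0,0,-4],[0,0,-4]], twist=[0,0,0,0,0,0,0,0,0,0,0], grip=[0.5,0.5,0.5,0.5,0.5,0.5,0.5,0.5,0.5,0.5,0.5])

```text
time_s: 4.72
tool_pos: [0.4468, -0.2375, 0.0245]
tcp_rot: [1.0, -0.028, 0.001, 0.001]
contact_force: [-0.9, 0.3, -2.3]
gripper_width: 0.0452
```

```bash
python3 -c "
from h import *
go((.446,-.237,.06),(.627,-.1222,.06),(.631,-.0473,.06),(.6352,.0278,.06),(.6392,.1026,.06))
snap('side','s2');im=cv2.imread('pics/s2.png');cv2.imwrite('pics/s2c.png',cv2.resize(im[200:420,220:500],None,fx=2.7,fy=2.7))"
```

```text
t 4.72 pos [ 0.4468 -0.2375  0.0245] z-axis [ 0.0011 -0.0011 -1.    ] twist -0.0007 w 0.0452 F [-0.9  0.3 -2.3]
(0.446, -0.237, 0.06) ->cm [-0.08 -0.04 -3.55]
(0.627, -0.1222, 0.06) ->cm [ 17.36 -12.5   -3.54]
(0.631, -0.0473, 0.06) ->cm [ 17.35 -20.    -3.55]
(0.6352, 0.0278, 0.06) ->cm [ 17.35 -27.52  -3.56]
(0.6392, 0.1026, 0.06) ->cm [ 17.34 -35.01  -3.57]
```

View pics/s2c.png

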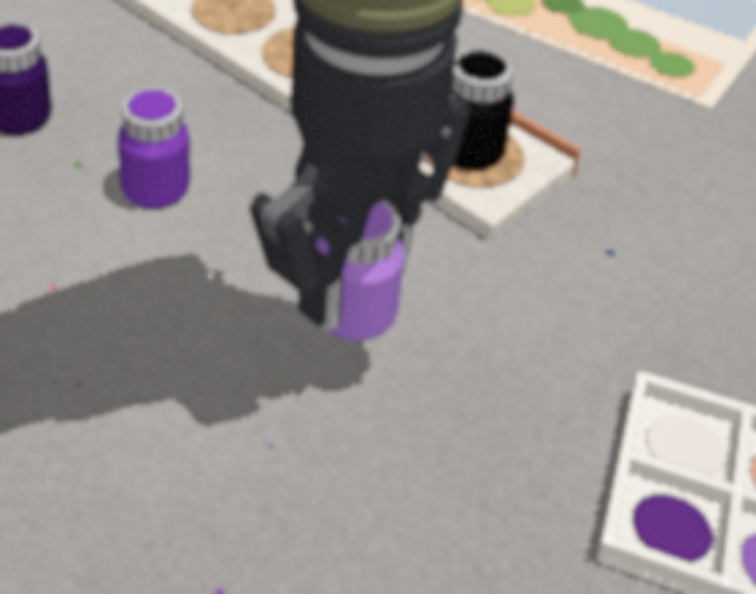

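The jar is held at width 45 mm and clear of the table. I'm carrying it to the second pad from the white jar.

jog_arm(linear=[[1,-1,-3.5],[4,-6,-3.5],[17.3,-27.5,-3.5],[17.3,-27.5,-3.5],[17.3,-27.5,-3.5],[17.3,-27.5,-3.5],[17.3,-27.5,-3.5],[17.3,-27.5,-3.5],[17.3,-27.5,-3.5],[17.3,-27.5,-3.5],[17.3,-27.5,-3.5],[17.3,-27.5,-3.5]], twist=[0,0,0,0,0,0,0,0,0,0,0,0], grip=[0.5,0.5,0.5,0.5,0.5,0.5,0.5,0.5,0.5,0.5,0.5,0.5])

```text
time_s: 5.77
tool_pos: [0.633, 0.0267, 0.0573]
tcp_rot: [1.0, -0.028, -0.002, 0.001]
contact_force: [-0.3, -1.0, -1.9]
gripper_width: 0.0452
```

jog_arm(linear=[[0,0,0],[0,0,0],[0,0,0]], twist=[0,0,0], grip=[0.5,0.5,0.5])

```text
time_s: 6.02
tool_pos: [0.6339, 0.0263, 0.0588]
tcp_rot: [1.0, -0.029, -0.0, 0.0]
contact_force: [1.1, -0.3, -2.0]
gripper_width: 0.045
```

```bash
python3 -c "
from h import *
go((.6352,.0278,.001))
snap('wrist','w3')"
```

```text
t 6.02 pos [0.6339 0.0263 0.0588] z-axis [-3.e-04 -9.e-04 -1.e+00] twist -0.0027 w 0.045 F [ 1.1 -0.3 -2. ]
(0.6352, 0.0278, 0.001) ->cm [ 0.12 -0.17  5.78]
```

View pics/w3.png

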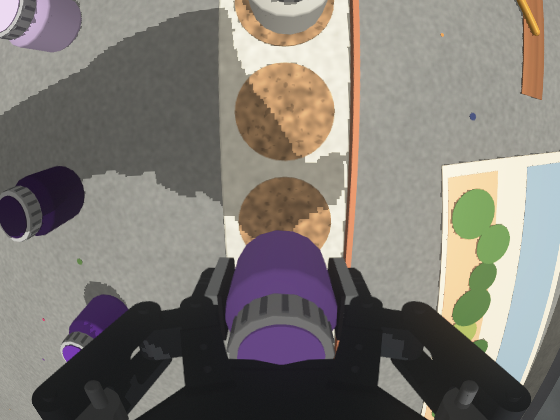

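```bash
python3 -c "
from h import *
o=np.load('pics/w3.npz'); R=Ro.from_quat(o['rot']).as_matrix()
f=lambda u,v,h: (wplane(u,v,h,o).round(4),(R.T@(wplane(u,v,h,o)-o['pos'])).round(4))
print('A1',f(285,111,.017)); print('A1 edges',f(235,111,.017),f(334,111,.017),f(285,63,.017),f(285,160,.017))
print('A2 edges',f(239,222,.017),f(331,222,.017),f(285,177,.017))
# jar: foot edge? shoulder front edge; foot z= tool z+.016
fz=o['pos'][2]+.016
print('jar foot far edge',f(281,231,fz),'cap L/R',f(229,345,fz+.07),f(333,345,fz+.07),'cap far',f(281,318,fz+.07))
"
```

```text
A1 (array([0.6403, 0.1028, 0.017 ]), array([ 0.002 , -0.0769,  0.0418]))
A1 edges (array([0.6084, 0.1051, 0.017 ]), array([-0.03  , -0.0773,  0.0418])) (array([0.6717, 0.1016, 0.017 ]), array([ 0.0334, -0.0774,  0.0418])) (array([0.642, 0.134, 0.017]), array([ 0.0019, -0.1081,  0.0417])) (array([0.6385, 0.071 , 0.017 ]), array([ 0.002 , -0.045 ,  0.0418]))
A2 edges (array([0.6046, 0.0301, 0.017 ]), array([-0.0295, -0.0022,  0.0418])) (array([0.6679, 0.0265, 0.017 ]), array([ 0.034 , -0.0022,  0.0418])) (array([0.6379, 0.0597, 0.017 ]), array([ 0.0021, -0.0337,  0.0418]))
jar foot far edge (array([0.6344, 0.0444, 0.0748]), array([-0.0006, -0.0181, -0.016 ])) cap L/R (array([0.6165, 0.0318, 0.1448]), array([-0.0177, -0.0045, -0.086 ])) (array([0.6508, 0.0299, 0.1448]), array([ 0.0166, -0.0045, -0.086 ])) cap far (array([0.6343, 0.0426, 0.1448]), array([-0.0006, -0.0163, -0.086 ]))
```

jog_arm(linear=[[0.2,-0.35,0.5],[0.2,-0.35,2],[0.2,-0.35,3.5],[0.2,-0.35,4.5],[0.2,-0.35,5.1],[0.2,-0.35,5.4],[0.2,-0.35,5.5],[0.2,-0.35,5.6],[0.2,-0.35,5.6]], twist=[0,0,0,0,0,0,0,0,0], grip=[0.5,0.5,0.5,0.5,0.5,0.5,0.5,0.5,0.5])

```text
time_s: 6.82
tool_pos: [0.6369, 0.0314, 0.0033]
tcp_rot: [1.0, -0.027, 0.0, -0.0]
contact_force: [0.4, 0.1, -2.3]
gripper_width: 0.0453
```

```bash
python3 -c "
from h import *
go((.636,.028,.001))"
```

```text
t 6.82 pos [0.6369 0.0314 0.0033] z-axis [ 8.e-04 -0.e+00 -1.e+00] twist -0.0005 w 0.0453 F [ 0.4  0.1 -2.3]
(0.636, 0.028, 0.001) ->cm [-0.07  0.35  0.23]
```

jog_arm(linear=[[-0.05,0.1,0.05],[-0.05,0.1,0.1],[-0.05,0.1,0.15],[-0.05,0.1,0.2],[-0.05,0.1,0.2],[-0.05,0.1,0.2]], twist=[0,0,0,0,0,0], grip=[0.5,0.5,0.5,0.5,0.5,0.5])

```text
time_s: 7.32
tool_pos: [0.6361, 0.0302, 0.0014]
tcp_rot: [1.0, -0.028, 0.0, 0.0]
contact_force: [-1.0, -0.3, 1.5]
gripper_width: 0.0453
```

jog_arm(linear=[[0,0,0],[0,0,0],[0,0,0],[0,0,0],[0,0,0],[0,0,-1.5],[0,0,-4],[0,0,-8],[0,0,-12],[0,0,-12],[0,0,-12]], twist=[0,0,0,0,0,0,0,0,0,0,0], grip=[-1,-1,-1,-1,-1,-1,-1,-1,-1,-1,-1])

```text
time_s: 8.23
tool_pos: [0.6384, 0.031, 0.1255]
tcp_rot: [1.0, -0.027, 0.004, -0.0]
contact_force: [0.4, 0.1, -1.0]
gripper_width: 0.0853
```

```bash
python3 -c "
from h import *
go((.466,.193,.12))
snap('wrist','w4')"
```

```text
t 8.23 pos [0.6384 0.031  0.1255] z-axis [ 7.4e-03 -2.0e-04 -1.0e+00] twist -0.0004 w 0.0853 F [ 0.4  0.1 -1. ]
(0.466, 0.193, 0.12) ->cm [-18.11 -15.23   0.42]
```

View pics/w4.png

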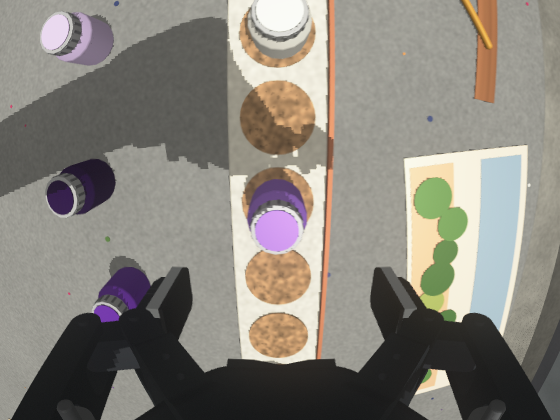

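The light jar stands on the second pad, with its swatch at (277,231). Next is the palest jar.

jog_arm(linear=[[-18.1,-15.2,0],[-18.1,-15.2,0],[-18.1,-15.2,0],[-18.1,-15.2,0],[-18.1,-15.2,0],[-18.1,-15.2,0],[-18.1,-15.2,0],[-18.1,-15.2,0],[-18.1,-15.2,0],[-18.1,-15.2,0]], twist=[0,0,0,0,0,0,0,0,0,0], grip=[-1,-1,-1,-1,-1,-1,-1,-1,-1,-1])

```text
time_s: 9.12
tool_pos: [0.4642, 0.1906, 0.1203]
tcp_rot: [1.0, -0.029, -0.001, 0.0]
contact_force: [1.4, -0.0, -0.8]
gripper_width: 0.0851
```

```bash
python3 -c "
from h import *
go((.466,.193,-.0155))
snap('wrist','w5')
snap('top','t5');im=cv2.imread('pics/t5.png');cv2.imwrite('pics/t5c.png',cv2.resize(im[145:225,125:395],None,fx=2.96,fy=2.96,interpolation=cv2.INTER_CUBIC))"
```

```text
t 9.12 pos [0.4642 0.1906 0.1203] z-axis [-1.e-03 -3.e-04 -1.e+00] twist -0.0029 w 0.0851 F [ 1.4 -0.  -0.8]
(0.466, 0.193, -0.0155) ->cm [ 0.18 -0.26 13.58]
```

View pics/w5.png

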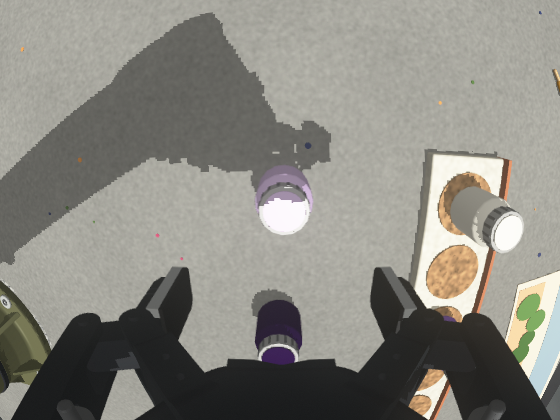

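View pics/t5c.png

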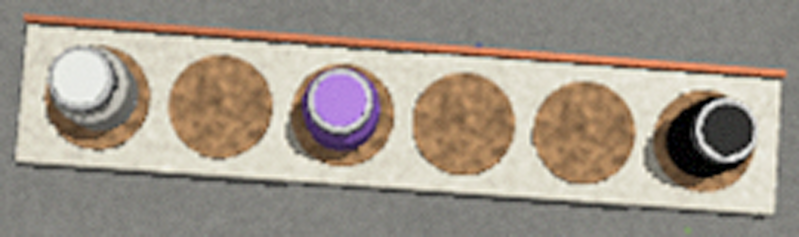

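The palest swatch is at wrist pixel (285,209). In the top view the placed light swatch is at about (240,179).

```bash
python3 -c "
from h import *
o=np.load('pics/w5.npz'); R=Ro.from_quat(o['rot']).as_matrix()
print('light placed',plane('top',239.9,179.1,.087).round(4),'white',plane('top',152.7,171.2,.087).round(4),'black',plane('top',369.8,188.9,.087).round(4))
for q in ((285,209),(259,209),(311,209),(285,234)): 
  w=wplane(*q,.07,o); print(w.round(4),(R.T@(w-o['pos'])).round(4))
"
```

```text
light placed [0.6338 0.0272 0.087 ] white [0.6444 0.1729 0.087 ] black [ 0.6211 -0.1933  0.087 ]
[0.4669 0.1994 0.07  ] [ 0.0022 -0.009   0.0503]
[0.4486 0.2004 0.07  ] [-0.0161 -0.0089  0.0503]
[0.4852 0.1984 0.07  ] [ 0.0206 -0.009   0.0503]
[0.4659 0.1805 0.07  ] [0.0023 0.01   0.0503]
```

jog_arm(linear=[[0.2,-0.75,1],[0.2,-0.75,4],[0.2,-0.75,4],[0.2,-0.75,4]], twist=[0,0,0,0], grip=[-1,-1,-1,-1])

```text
time_s: 9.55
tool_pos: [0.465, 0.1984, 0.0796]
tcp_rot: [1.0, -0.028, -0.002, 0.0]
contact_force: [0.6, 0.2, 0.2]
gripper_width: 0.0853
```

```bash
python3 -c "
from h import *
go((.4668,.1985,-.0155))"
```

```text
t 9.55 pos [0.465  0.1984 0.0796] z-axis [-4.e-03 -5.e-04 -1.e+00] twist -0.0015 w 0.0853 F [0.6 0.2 0.2]
(0.4668, 0.1985, -0.0155) ->cm [ 0.22 -0.03  9.51]
```

jog_arm(linear=[[0.1,0,3],[0.1,0,6],[0.1,0,8],[0.1,0,9],[0.1,0,9.4],[0.1,0,9.4],[0.1,0,9.4],[0.1,0,9.4],[0.1,0,9.4],[0.1,0,9.4],[0.1,0,9.4],[0.1,0,9.4]], twist=[0,0,0,0,0,0,0,0,0,0,0,0], grip=[-1,-1,-1,-1,-1,-1,-1,0.5,0.5,0.5,0.5,0.5])

```text
time_s: 10.55
tool_pos: [0.4677, 0.1996, -0.0122]
tcp_rot: [1.0, -0.028, 0.001, 0.0]
contact_force: [-0.6, -0.6, 6.2]
gripper_width: 0.0446
```

jog_arm(linear=[[0,0,0],[0,0,-1],[0,0,-3],[0,0,-6],[0,0,-7.5],[0,0,-7.5],[0,0,-7.5]], twist=[0,0,0,0,0,0,0], grip=[0.5,0.5,0.5,0.5,0.5,0.5,0.5])

```text
time_s: 11.13
tool_pos: [0.4674, 0.1993, 0.0625]
tcp_rot: [1.0, -0.028, 0.001, 0.0]
contact_force: [-0.0, -1.0, -1.2]
gripper_width: 0.0446
```

```bash
python3 -c "
from h import *
go((.6392,.1026,.06))"
```

```text
t 11.13 pos [0.4674 0.1993 0.0625] z-axis [ 1.7e-03 -2.0e-04 -1.0e+00] twist -0.0007 w 0.0446 F [-0.  -1.  -1.2]
(0.6392, 0.1026, 0.06) ->cm [17.69  8.71  0.28]
```

jog_arm(linear=[[17.7,8.7,0],[17.7,8.7,0],[17.7,8.7,0],[17.7,8.7,0],[17.7,8.7,0],[17.7,8.7,0],[17.7,8.7,0],[17.7,8.7,0],[17.7,8.7,0]], twist=[0,0,0,0,0,0,0,0,0], grip=[0.5,0.5,0.5,0.5,0.5,0.5,0.5,0.5,0.5])

```text
time_s: 11.88
tool_pos: [0.6369, 0.1044, 0.0608]
tcp_rot: [1.0, -0.026, -0.001, -0.0]
contact_force: [0.6, 0.2, -1.1]
gripper_width: 0.0447
```

```bash
python3 -c "
from h import *
go((.6392,.1026,.005))
snap('wrist','w6')"
```

```text
t 11.88 pos [0.6369 0.1044 0.0608] z-axis [-2.6e-03  3.0e-04 -1.0e+00] twist 0.002 w 0.0447 F [ 0.6  0.2 -1.1]
(0.6392, 0.1026, 0.005) ->cm [0.25 0.17 5.58]
```

View pics/w6.png

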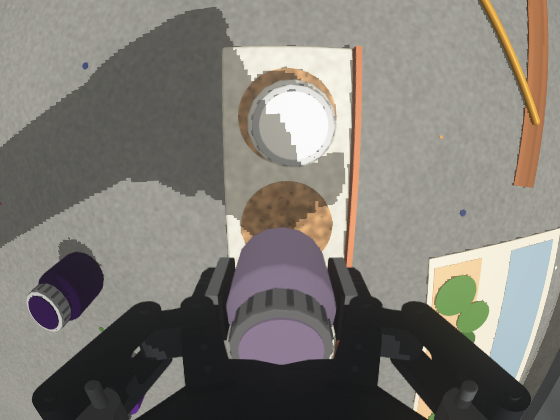

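```bash
python3 -c "
from h import *
o=np.load('pics/w6.npz'); R=Ro.from_quat(o['rot']).as_matrix()
f=lambda u,v,h: (wplane(u,v,h,o).round(4),(R.T@(wplane(u,v,h,o)-o['pos'])).round(4))
print('A1 edges',f(240,225,.017),f(333,225,.017),f(286,181,.017))
fz=o['pos'][2]+.0122
print('foot far',f(281,228,fz),'cap far',f(281,314,fz+.07),f(229,343,fz+.07),f(334,343,fz+.07))
"
```

```text
A1 edges (array([0.6076, 0.1052, 0.017 ]), array([-0.0292,  0.0007,  0.0439])) (array([0.6725, 0.1019, 0.017 ]), array([0.0358, 0.0007, 0.0437])) (array([0.6412, 0.1348, 0.017 ]), array([ 0.0028, -0.0305,  0.0438]))
foot far (array([0.6373, 0.1227, 0.073 ]), array([-0.0006, -0.0183, -0.0122])) cap far (array([0.6374, 0.1195, 0.143 ]), array([-0.0006, -0.0151, -0.0822])) (array([0.6188, 0.1074, 0.143 ]), array([-0.0184, -0.002 , -0.0822])) (array([0.6549, 0.1056, 0.143 ]), array([ 0.0177, -0.0021, -0.0822]))
```

jog_arm(linear=[[0.2,-0.15,1],[0.2,-0.15,2.5],[0.2,-0.15,4],[0.2,-0.15,4.8],[0.2,-0.15,5.1],[0.2,-0.15,5.2],[0.2,-0.15,5.2]], twist=[0,0,0,0,0,0,0], grip=[0.5,0.5,0.5,0.5,0.5,0.5,0.5])

```text
time_s: 12.52
tool_pos: [0.6409, 0.1043, 0.0095]
tcp_rot: [1.0, -0.027, -0.0, -0.0]
contact_force: [0.3, -0.6, -1.8]
gripper_width: 0.0452
```

```bash
python3 -c "
from h import *
go((.6404,.1056,.005))"
```

```text
t 12.52 pos [0.6409 0.1043 0.0095] z-axis [-5.e-04  1.e-04 -1.e+00] twist -0.0005 w 0.0452 F [ 0.3 -0.6 -1.8]
(0.6404, 0.1056, 0.005) ->cm [-0.05 -0.13  0.45]
```

jog_arm(linear=[[0,-0.1,0.1],[0,-0.1,0.2],[0,-0.1,0.3],[0,-0.1,0.4],[0,-0.1,0.45],[0,-0.1,0.45]], twist=[0,0,0,0,0,0], grip=[0.5,0.5,0.5,0.5,0.5,0.5])

```text
time_s: 13.02
tool_pos: [0.641, 0.1051, 0.0053]
tcp_rot: [1.0, -0.028, -0.0, 0.0]
contact_force: [-0.1, -0.3, -1.8]
gripper_width: 0.0452
```

jog_arm(linear=[[0,0,0.05],[0,0,0.1],[0,0,0.1]], twist=[0,0,0], grip=[0.5,0.5,0.5])

```text
time_s: 13.27
tool_pos: [0.6411, 0.1052, 0.0049]
tcp_rot: [1.0, -0.028, 0.0, 0.0]
contact_force: [-1.2, -0.2, 2.4]
gripper_width: 0.0448
```

jog_arm(linear=[[0,0,0.05],[0,0,0.1],[0,0,0.1]], twist=[0,0,0], grip=[0.5,0.5,0.5])

```text
time_s: 13.52
tool_pos: [0.6411, 0.1052, 0.0049]
tcp_rot: [1.0, -0.028, 0.0, 0.0]
contact_force: [-4.8, -1.9, 8.5]
gripper_width: 0.0449
```

jog_arm(linear=[[0,0,-0.1],[0,0,-0.1],[0,0,-0.1],[0,0,-0.1],[0,0,-0.1],[0,0,-0.1],[0,0,-1.5],[0,0,-4],[0,0,-8],[0,0,-12],[0,0,-12],[0,0,-12]], twist=[0,0,0,0,0,0,0,0,0,0,0,0], grip=[0.5,-1,-1,-1,-1,-1,-1,-1,-1,-1,-1,-1])

```text
time_s: 14.52
tool_pos: [0.6434, 0.1061, 0.128]
tcp_rot: [1.0, -0.027, 0.004, -0.0]
contact_force: [-0.8, 0.2, -0.9]
gripper_width: 0.0857
```

```bash
python3 -c "
from h import *
print(plane('top',110+281/2.58,250+94/2.58,.07),plane('top',110+465/2.58,250+71/2.58,.07))
go((.454,.058,.12))
go((.47,-.0586,.12))
"
```

```text
[0.45301444 0.05983388 0.07      ] [ 0.46915372 -0.06072542  0.07      ]
t 14.52 pos [0.6434 0.1061 0.128 ] z-axis [ 7.2e-03  7.0e-04 -1.0e+00] twist -0.0003 w 0.0857 F [-0.8  0.2 -0.9]
(0.454, 0.058, 0.12) ->cm [-18.65   5.84   0.66]
t 14.52 pos [0.6434 0.1061 0.128 ] z-axis [ 7.2e-03  7.0e-04 -1.0e+00] twist -0.0003 w 0.0857 F [-0.8  0.2 -0.9]
(0.47, -0.0586, 0.12) ->cm [-16.41  17.4    0.66]
```

jog_arm(linear=[[-18.5,5.8,0],[-18.5,5.8,0],[-18.5,5.8,0],[-18.5,5.8,0],[-18.5,5.8,0],[-18.5,5.8,0],[-18.5,5.8,0],[-18.5,5.8,0],[-18.5,5.8,0]], twist=[0,0,0,0,0,0,0,0,0], grip=[-1,-1,-1,-1,-1,-1,-1,-1,-1])

```text
time_s: 15.27
tool_pos: [0.4541, 0.058, 0.1235]
tcp_rot: [1.0, -0.027, 0.0, -0.001]
contact_force: [-0.2, -0.1, 0.1]
gripper_width: 0.0852
```

```bash
python3 -c "
from h import *
go((.453,.0585,-.0155))
snap('wrist','w7')
snap('top','t7');im=cv2.imread('pics/t7.png');cv2.imwrite('pics/t7c.png',cv2.resize(im[145:225,125:395],None,fx=2.96,fy=2.96,interpolation=cv2.INTER_CUBIC))"
```

```text
t 15.27 pos [0.4541 0.058  0.1235] z-axis [ 3.e-04  1.e-03 -1.e+00] twist -0.0 w 0.0852 F [-0.2 -0.1  0.1]
(0.453, 0.0585, -0.0155) ->cm [-0.12 -0.03 13.9 ]
```

View pics/w7.png

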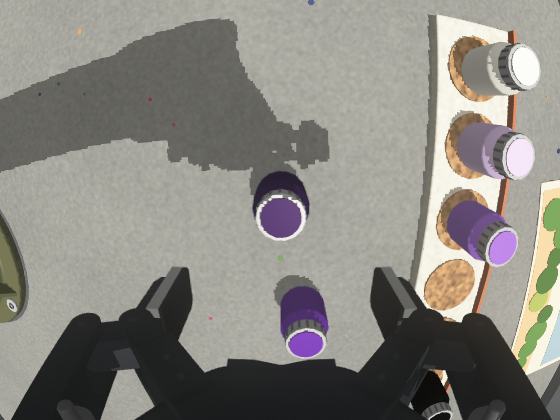

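View pics/t7c.png

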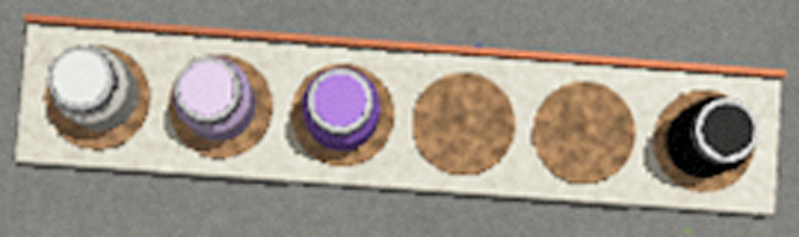

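```bash
python3 -c "
from h import *
o=np.load('pics/w7.npz'); R=Ro.from_quat(o['rot']).as_matrix()
for q in ((280,216),(280,240),(255,215),(306,215)): 
  w=wplane(*q,.07,o); print(w.round(4),(R.T@(w-o['pos'])).round(4))
print('palest placed',plane('top',125+208/2.96,145+90/2.96,.087),plane('top',125+82/2.96,145+77/2.96,.087))
"
```

```text
[0.453  0.0608 0.07  ] [-0.0013 -0.0027  0.0535]
[0.452  0.0421 0.07  ] [-0.0013  0.016   0.0534]
[0.4351 0.0625 0.07  ] [-0.0193 -0.0034  0.0535]
[0.4717 0.0605 0.07  ] [ 0.0174 -0.0034  0.0535]
palest placed [0.63862058 0.10202435 0.087     ] [0.64468222 0.17293025 0.087     ]
```

jog_arm(linear=[[-0.1,-0.3,2],[-0.1,-0.3,6],[-0.1,-0.3,10],[-0.1,-0.3,12.5],[-0.1,-0.3,13.5],[-0.1,-0.3,13.8],[-0.1,-0.3,13.8],[-0.1,-0.3,13.8]], twist=[0,0,0,0,0,0,0,0], grip=[-1,-1,-1,-1,-1,-1,-1,-1])

```text
time_s: 16.03
tool_pos: [0.454, 0.061, -0.0133]
tcp_rot: [1.0, -0.027, 0.001, -0.0]
contact_force: [-0.0, -0.1, 0.2]
gripper_width: 0.0857
```

jog_arm(linear=[[0,0,0],[0,0,0],[0,0,0],[0,0,0],[0,0,0],[0,0,0]], twist=[0,0,0,0,0,0], grip=[0.5,0.5,0.5,0.5,0.5,0.5])

```text
time_s: 16.53
tool_pos: [0.4533, 0.0604, -0.0134]
tcp_rot: [1.0, -0.028, 0.001, 0.0]
contact_force: [-0.4, 0.1, 5.6]
gripper_width: 0.0453
```

jog_arm(linear=[[0,0,-1],[0,0,-3],[0,0,-6],[0,0,-10],[0,0,-12],[0,0,-12],[0,0,-12]], twist=[0,0,0,0,0,0,0], grip=[0.5,0.5,0.5,0.5,0.5,0.5,0.5])

```text
time_s: 17.12
tool_pos: [0.4532, 0.0604, 0.1069]
tcp_rot: [1.0, -0.028, 0.002, 0.001]
contact_force: [0.0, -0.1, -1.2]
gripper_width: 0.0452
```

```bash
python3 -c "
from h import *
go((.628,-.12,.11))"
```

```text
t 17.12 pos [0.4532 0.0604 0.1069] z-axis [ 0.0033 -0.0011 -1.    ] twist -0.0006 w 0.0452 F [ 0.  -0.1 -1.2]
(0.628, -0.12, 0.11) ->cm [18.45 17.05 -0.23]
```

jog_arm(linear=[[18.6,17,0],[18.6,17,0],[18.6,17,0],[18.6,17,0],[18.6,17,0],[18.6,17,0],[18.6,17,0],[18.6,17,4.5],[18.6,17,4.5],[18.6,17,4.5],[18.6,17,4.5]], twist=[0,0,0,0,0,0,0,0,0,0,0], grip=[0.5,0.5,0.5,0.5,0.5,0.5,0.5,0.5,0.5,0.5,0.5])

```text
time_s: 18.03
tool_pos: [0.6279, -0.1186, 0.0598]
tcp_rot: [1.0, -0.027, -0.001, -0.0]
contact_force: [0.3, -0.6, -0.1]
gripper_width: 0.0453
```

```bash
python3 -c "
from h import *
go((.6293,-.1195,.0036))
snap('wrist','w8')"
```

```text
t 18.03 pos [ 0.6279 -0.1186  0.0598] z-axis [-1.9e-03  7.0e-04 -1.0e+00] twist 0.0006 w 0.0453 F [ 0.3 -0.6 -0.1]
(0.6293, -0.1195, 0.0036) ->cm [0.16 0.08 5.62]
```

View pics/w8.png

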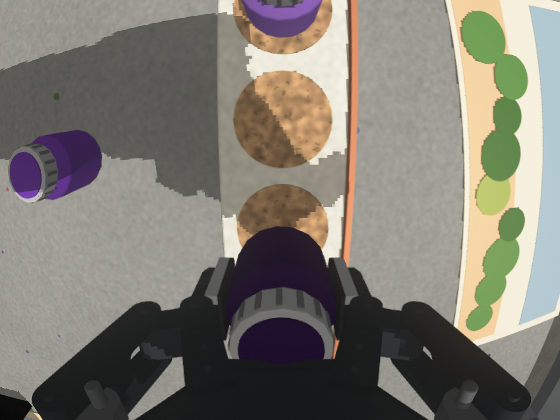

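```bash
python3 -c "
from h import *
o=np.load('pics/w8.npz'); R=Ro.from_quat(o['rot']).as_matrix()
f=lambda u,v,h: (wplane(u,v,h,o).round(4),(R.T@(wplane(u,v,h,o)-o['pos'])).round(4))
print('edges',f(237,228,.017),f(328,228,.017),f(282,184,.017), 'A3',f(282.5,119,.017))
fz=o['pos'][2]+.0134
im=cv2.imread('pics/w8.png');cv2.imwrite('pics/w8c.png',cv2.resize(im[170:370,180:380],None,fx=3,fy=3,interpolation=cv2.INTER_CUBIC))
print('foot far',f(281,227,fz),'cap far',f(281,313,fz+.07))
"
```

```text
edges (array([ 0.5964, -0.1195,  0.017 ]), array([-0.0313,  0.0026,  0.0429])) (array([ 0.6598, -0.1229,  0.017 ]), array([0.0322, 0.0026, 0.0428])) (array([ 0.6294, -0.0899,  0.017 ]), array([ 0.0001, -0.0287,  0.0429])) A3 (array([ 0.632, -0.047,  0.017]), array([ 0.0004, -0.0717,  0.0429]))
foot far (array([ 0.6283, -0.0994,  0.0732]), array([-0.0006, -0.0193, -0.0134])) cap far (array([ 0.6283, -0.1023,  0.1432]), array([-0.0006, -0.0163, -0.0834]))
```

View pics/w8c.png

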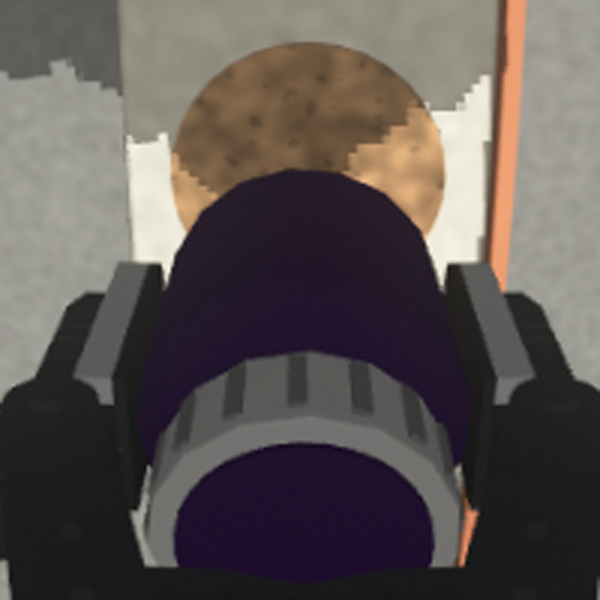

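jog_arm(linear=[[0.1,0.1,1],[0.1,0.1,2.5],[0.1,0.1,4],[0.1,0.1,4.8],[0.1,0.1,5.1],[0.1,0.1,5.3],[0.1,0.1,5.4],[0.1,0.1,5.4]], twist=[0,0,0,0,0,0,0,0], grip=[0.5,0.5,0.5,0.5,0.5,0.5,0.5,0.5])

```text
time_s: 18.75
tool_pos: [0.63, -0.1205, 0.0068]
tcp_rot: [1.0, -0.027, 0.0, 0.0]
contact_force: [0.6, -0.0, -1.7]
gripper_width: 0.0454
```

```bash
python3 -c "
from h import *
go((.6293,-.1195,.0036))"
```

```text
t 18.75 pos [ 0.63   -0.1205  0.0068] z-axis [ 7.e-04 -2.e-04 -1.e+00] twist -0.0004 w 0.0454 F [ 0.6 -0.  -1.7]
(0.6293, -0.1195, 0.0036) ->cm [-0.08 -0.09  0.32]
```

jog_arm(linear=[[0,-0.05,0.1],[0,-0.05,0.2],[0,-0.05,0.3],[0,-0.05,0.35],[0,-0.05,0.35]], twist=[0,0,0,0,0], grip=[0.5,0.5,0.5,0.5,0.5])

```text
time_s: 19.17
tool_pos: [0.63, -0.12, 0.0037]
tcp_rot: [1.0, -0.027, 0.0, 0.0]
contact_force: [-1.5, 0.5, 4.0]
gripper_width: 0.0453
```

Contact, force +4 N. Releasing.

jog_arm(linear=[[0,0,0],[0,0,0],[0,0,0],[0,0,0],[0,0,0],[0,0,-1.5],[0,0,-4],[0,0,-8],[0,0,-12],[0,0,-12],[0,0,-12]], twist=[0,0,0,0,0,0,0,0,0,0,0], grip=[-1,-1,-1,-1,-1,-1,-1,-1,-1,-1,-1])

```text
time_s: 20.08
tool_pos: [0.6322, -0.12, 0.1276]
tcp_rot: [1.0, -0.027, 0.004, 0.001]
contact_force: [-0.0, -0.5, -0.7]
gripper_width: 0.0852
```

```bash
python3 -c "
from h import *
go((.469,-.06,.12))
"
```

```text
t 20.08 pos [ 0.6322 -0.12    0.1276] z-axis [ 0.0072 -0.0019 -1.    ] twist -0.0004 w 0.0852 F [-0.  -0.5 -0.7]
(0.469, -0.06, 0.12) ->cm [-16.63  -5.1    0.63]
```

jog_arm(linear=[[-16.5,-5.1,0],[-16.5,-5.1,0],[-16.5,-5.1,0],[-16.5,-5.1,0],[-16.5,-5.1,0],[-16.5,-5.1,0],[-16.5,-5.1,0],[-16.5,-5.1,0],[-16.5,-5.1,0]], twist=[0,0,0,0,0,0,0,0,0], grip=[-1,-1,-1,-1,-1,-1,-1,-1,-1])

```text
time_s: 20.83
tool_pos: [0.4689, -0.0603, 0.1229]
tcp_rot: [1.0, -0.028, 0.0, -0.001]
contact_force: [-0.3, 0.2, 0.1]
gripper_width: 0.0851
```

```bash
python3 -c "
from h import *
go((.469,-.06,-.0155))
snap('wrist','w9')
snap('top','t9');im=cv2.imread('pics/t9.png');cv2.imwrite('pics/t9c.png',cv2.resize(im[145:225,125:395],None,fx=2.96,fy=2.96,interpolation=cv2.INTER_CUBIC))"
```

```text
t 20.83 pos [ 0.4689 -0.0603  0.1229] z-axis [ 5.e-04  1.e-03 -1.e+00] twist -0.0009 w 0.0851 F [-0.3  0.2  0.1]
(0.469, -0.06, -0.0155) ->cm [ 0.   -0.02 13.84]
```

View pics/w9.png

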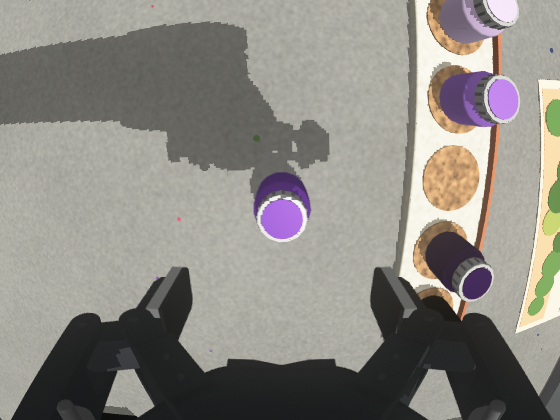

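View pics/t9c.png

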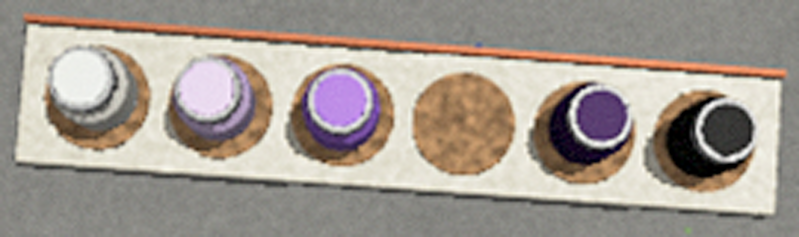

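The top view shows the darkest jar upright on its pad beside the black, with its swatch at crop pixel (600,113). The deep jar's swatch is at wrist pixel (282,218), almost under the tool.

jog_arm(linear=[[0,-0.2,2],[0,-0.2,6],[0,-0.2,10],[0,-0.2,12.5],[0,-0.2,13.5],[0,-0.2,13.8],[0,-0.2,13.8],[0,-0.2,13.8]], twist=[0,0,0,0,0,0,0,0], grip=[-1,-1,-1,-1,-1,-1,-1,-1])

```text
time_s: 21.6
tool_pos: [0.4696, -0.0581, -0.0137]
tcp_rot: [1.0, -0.027, 0.001, 0.0]
contact_force: [0.7, -0.6, -0.4]
gripper_width: 0.0855
```

jog_arm(linear=[[0,0,0],[0,0,0],[0,0,0],[0,0,0],[0,0,0],[0,0,0]], twist=[0,0,0,0,0,0], grip=[0.5,0.5,0.5,0.5,0.5,0.5])

```text
time_s: 22.1
tool_pos: [0.4688, -0.0583, -0.0139]
tcp_rot: [1.0, -0.028, 0.001, 0.001]
contact_force: [-1.3, 1.0, 5.4]
gripper_width: 0.0452
```

jog_arm(linear=[[0,0,-1],[0,0,-3],[0,0,-6],[0,0,-10],[0,0,-11],[0,0,-11],[0,0,-11]], twist=[0,0,0,0,0,0,0], grip=[0.5,0.5,0.5,0.5,0.5,0.5,0.5])

```text
time_s: 22.68
tool_pos: [0.4678, -0.0583, 0.0952]
tcp_rot: [1.0, -0.028, 0.0, 0.001]
contact_force: [0.1, 0.7, -1.7]
gripper_width: 0.0456
```

```bash
python3 -c "
from h import *
print('darkest',plane('top',125+600/2.96,145+113/2.96,.087))
go((.6334,-.0445,.06))"
```

```text
darkest [ 0.62956024 -0.12134685  0.087     ]
t 22.68 pos [ 0.4678 -0.0583  0.0952] z-axis [ 9.0e-04 -1.1e-03 -1.0e+00] twist -0.0008 w 0.0456 F [ 0.1  0.7 -1.7]
(0.6334, -0.0445, 0.06) ->cm [16.46 -2.3   3.53]
```

jog_arm(linear=[[16.4,-2.3,0],[16.4,-2.3,0],[16.4,-2.3,0],[16.4,-2.3,0],[16.4,-2.3,3.5],[16.4,-2.3,3.5],[16.4,-2.3,3.5],[16.4,-2.3,3.5],[16.4,-2.3,3.5]], twist=[0,0,0,0,0,0,0,0,0], grip=[0.5,0.5,0.5,0.5,0.5,0.5,0.5,0.5,0.5])

```text
time_s: 23.43
tool_pos: [0.6325, -0.0441, 0.0604]
tcp_rot: [1.0, -0.027, 0.0, 0.0]
contact_force: [-0.0, 0.6, -0.2]
gripper_width: 0.0454
```

```bash
python3 -c "
from h import *
go((.6325,-.0445,.0032))
snap('wrist','w10')
im=cv2.imread('pics/w10.png');cv2.imwrite('pics/w10c.png',cv2.resize(im[170:370,180:380],None,fx=3,fy=3,interpolation=cv2.INTER_CUBIC))
im=cv2.imread('pics/t9.png');cv2.imwrite('pics/t9d.png',cv2.resize(im[165:215,295:395],None,fx=8,fy=8,interpolation=cv2.INTER_CUBIC))
"
```

```text
t 23.43 pos [ 0.6325 -0.0441  0.0604] z-axis [ 3.e-04 -5.e-04 -1.e+00] twist -0.0003 w 0.0454 F [-0.   0.6 -0.2]
(0.6325, -0.0445, 0.0032) ->cm [0.   0.04 5.72]
```

View pics/w10c.png

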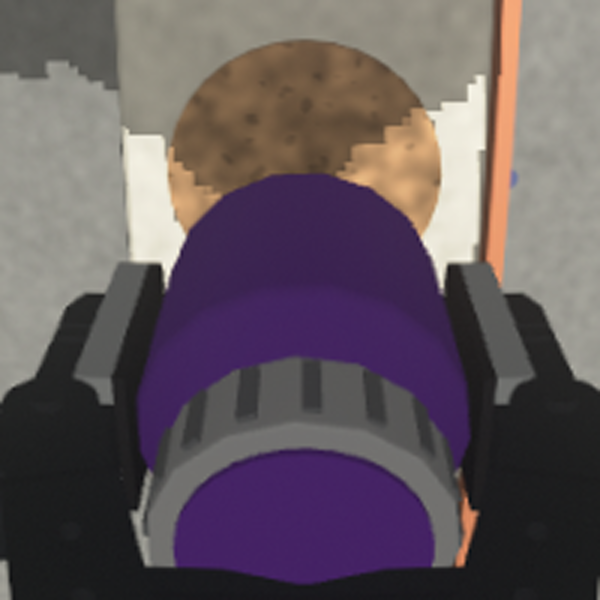

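View pics/t9d.png

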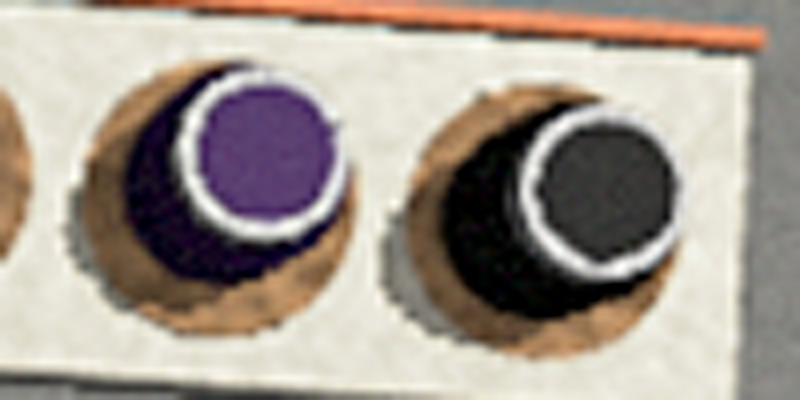

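jog_arm(linear=[[0,-0.1,1],[0,-0.1,2.5],[0,-0.1,4],[0,-0.1,4.8],[0,-0.1,5.2],[0,-0.1,5.4],[0,-0.1,5.5],[0,-0.1,5.5]], twist=[0,0,0,0,0,0,0,0], grip=[0.5,0.5,0.5,0.5,0.5,0.5,0.5,0.5])

```text
time_s: 24.15
tool_pos: [0.6331, -0.043, 0.005]
tcp_rot: [1.0, -0.027, 0.0, -0.0]
contact_force: [-0.3, -0.2, -0.8]
gripper_width: 0.0451
```

```bash
python3 -c "
from h import *
go((.6325,-.043,.0032))"
```

```text
t 24.15 pos [ 0.6331 -0.043   0.005 ] z-axis [ 3.e-04  1.e-04 -1.e+00] twist -0.0004 w 0.0451 F [-0.3 -0.2 -0.8]
(0.6325, -0.043, 0.0032) ->cm [-0.06  0.01  0.18]
```

jog_arm(linear=[[-0.05,0,0.1],[-0.05,0,0.15],[-0.05,0,0.2],[-0.05,0,0.2]], twist=[0,0,0,0], grip=[0.5,0.5,0.5,0.5])

```text
time_s: 24.48
tool_pos: [0.6327, -0.0431, 0.0033]
tcp_rot: [1.0, -0.027, 0.0, 0.0]
contact_force: [-0.5, -0.0, -1.2]
gripper_width: 0.0451
```

jog_arm(linear=[[0,0,0.05],[0,0,0.1],[0,0,0.1]], twist=[0,0,0], grip=[0.5,0.5,0.5])

```text
time_s: 24.73
tool_pos: [0.6327, -0.0431, 0.0032]
tcp_rot: [1.0, -0.028, 0.0, 0.0]
contact_force: [-2.4, 0.1, 6.2]
gripper_width: 0.0452
```

jog_arm(linear=[[0,0,0],[0,0,0],[0,0,0],[0,0,0],[0,0,0],[0,0,-1.5],[0,0,-4],[0,0,-8],[0,0,-12],[0,0,-12],[0,0,-12]], twist=[0,0,0,0,0,0,0,0,0,0,0], grip=[-1,-1,-1,-1,-1,-1,-1,-1,-1,-1,-1])

```text
time_s: 25.65
tool_pos: [0.6349, -0.0427, 0.1264]
tcp_rot: [1.0, -0.027, 0.004, 0.0]
contact_force: [0.1, 0.7, -1.3]
gripper_width: 0.0853
```

jog_arm(linear=[[-16,0,0],[-16,0,0],[-16,0,0],[-16,0,0],[-16,0,0],[-16,0,0],[-16,0,0]], twist=[0,0,0,0,0,0,0], grip=[-1,-1,-1,-1,-1,-1,-1])

```text
time_s: 26.23
tool_pos: [0.4729, -0.0346, 0.122]
tcp_rot: [1.0, -0.028, 0.0, 0.0]
contact_force: [1.0, -0.0, -0.0]
gripper_width: 0.0854
```

```bash
python3 -c "
from h import *
go((.47,-.04,.1))
snap('top','t11')
im=cv2.imread('pics/t11.png');cv2.imwrite('pics/t11a.png',cv2.resize(im[150:210,130:265],None,fx=5.9,fy=5.9,interpolation=cv2.INTER_CUBIC))
cv2.imwrite('pics/t11b.png',cv2.resize(im[155:215,260:395],None,fx=5.9,fy=5.9,interpolation=cv2.INTER_CUBIC))
c=viewer.calibration('top');K=c['intrinsics']
for P in ((.6392,.1026),(.6352,.0278),(.631,-.0473),(.6269,-.1222),(.6433,.1776),(.6228,-.1971)):
  f=lambda h:(lambda X:((K@X)/X[2])[:2])(c['R']@np.array([*P,h])+c['t'])
  print(P,'pad',f(.017).round(1),'swatch',f(.087).round(1))
"
```

```text
t 26.23 pos [ 0.4729 -0.0346  0.122 ] z-axis [ 7.e-04 -7.e-04 -1.e+00] twist -0.0009 w 0.0854 F [ 1. -0. -0.]
(0.47, -0.04, 0.1) ->cm [-0.27  0.56  2.2 ]
(0.6392, 0.1026) pad [199.  180.6] swatch [194.9 175.1]
(0.6352, 0.0278) pad [240.2 183.5] swatch [239.6 178.2]
(0.631, -0.0473) pad [281.2 186.5] swatch [284.1 181.5]
(0.6269, -0.1222) pad [321.9 189.4] swatch [328.2 184.7]
(0.6433, 0.1776) pad [157.5 177.6] swatch [149.9 171.8]
(0.6228, -0.1971) pad [362.3 192.4] swatch [372.  187.9]
```

View pics/t11a.png

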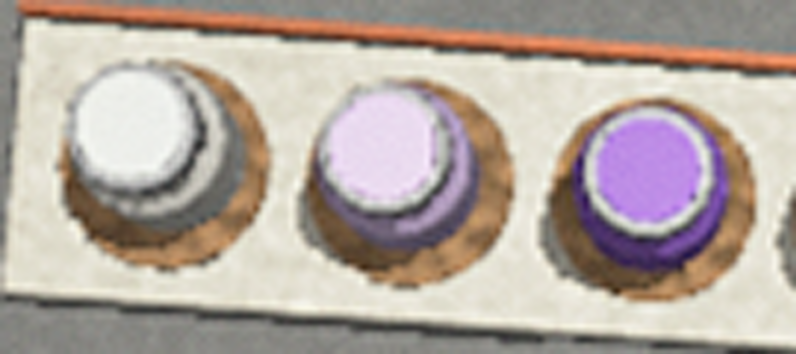

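View pics/t11b.png

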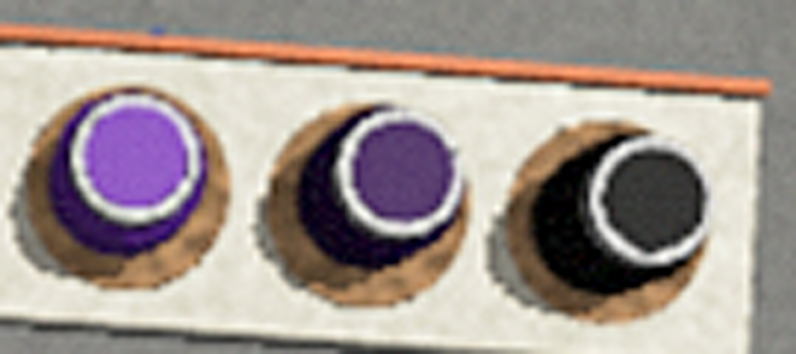

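```bash
python3 -c "
from h import *
snap('side','s12')"
```

```text
(no output)
```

View pics/s12.png

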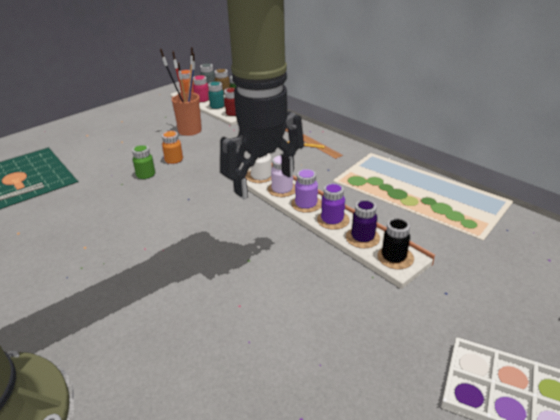

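The side view shows all six jars upright on their pads, from white at (260,165) through palest, light, deep and darkest to black at (397,240). The gripper is open and clear of them.

jog_arm(linear=[[0,0,0],[0,0,0],[0,0,0]], twist=[0,0,0], grip=[-1,-1,-1])

```text
time_s: 26.58
tool_pos: [0.4731, -0.0339, 0.1217]
tcp_rot: [1.0, -0.027, -0.0, -0.0]
contact_force: [-0.8, -0.0, -0.2]
gripper_width: 0.0856
```

```bash
python3 -c "
from h import *
print(order.hand_in())"
```

```text
the job is handed in; nothing more can be done
None
```

The four violet jars stand upright on their own pads, running white, palest, light, deep, darkest, black. I handed the job in at about 26.6 s with the gripper open and clear of everything. Each jar was lowered until the wrist force showed contact (1.5 to 8.5 N), then released.

**Last checks:**
- **Upright:** the final side view shows all six jars standing.
- **Centring:** in the final top view each swatch is within about 2 mm of its pad's centre.
- **White and black:** both read the same in every top view I took, so they did not move.

**What disagreed:**
- **Gripper position:** both cameras showed the fingers and gripper body about 28 mm farther back than the stated tool point. My first grip on the light jar therefore closed on its shoulder (41 mm opening). I opened it, saw the jar still upright, gripped about 35 mm deeper and used that depth for the rest.
- **Darkest jar:** judging by its foot instead of its swatch put it about 3 mm towards the far edge, while the swatch check put it within 1 mm.
- **Deep jar:** judging by its foot gave about 2.5 mm, a little more than the swatch check.
- **White and black swatches:** both read about 4 mm inward of where I extrapolated their pads. The black jar's foot looked centred on its pad; I did not check the white jar's. This may be a scale error in the top view at swatch height.

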